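# Load a power module in the bench fixture and lock its keeper bar

### The arm

A 6-joint arm with a two-finger parallel gripper is mounted at the origin on the work surface. World frame = base frame: x ahead of the robot, y to its left, z up, the work surface at z = 0. Lengths are in mm, angles in rad, forces in N, time in s.
With the tool pointing down it reaches from about 400 to 925 mm from the base axis. Payload 12.5 kg.
Tool frame: the origin (TCP) lies midway between the tips of the shut fingers; the grasp point (between the pads) lies 19 mm behind it (env.pinch_z is the distance from the TCP to the grasp point, in mm); z points along the fingers, y is the line along which they close (so a half turn about z gives the same grasp; the last joint's range is limited). The gripper opens to 95 mm and grips with 3 to 60 N. Pads are 20 mm wide; open, the fingers measure 119 mm over their backs; the gripper's body (75 mm by 180 mm) begins 59 mm behind the grasp point.
Start: joints at [-1.365, 0.491, 1.559, -0, 1.092, -0.106], TCP at [191.756, -594.875, 214.661] pointing down, gripper open.
Joint ranges: [-3.1, 3.1], [-0.84, 2.19], [0.05, 2.79], [-1.13, 4.28], [0.06, 2.93], [-2.69, 2.69]. Speed limits (rad/s): [2.22, 2.22, 2.79, 3.14, 3.14, 3.14].

### API

Orientations are given as [roll, pitch, yaw] about the fixed x, y, z axes, in that order (R = Rz(yaw) Ry(pitch) Rx(roll)).
In Python, from cell import readout, eyes, job_done, env gives the robot as it stands.
- The arm moves only by the shell command python3 -m jog 'ROWS'. ROWS is a JSON object of lists of equal length, an entry for each row: "dp": the shift along the tool's x, y, z in mm, a list of three; "twist": the turn about the tool's z in degrees; "claw": the closure, from -1 (fully open) to 1 (shut). A call has 1 to 8 rows; each row is the pose to reach, as a shift and turn from the pose commanded when the call began, along the tool's axes at that moment; what a row does not reach only later rows make up. A row lasts 1/12 s, in which the tool goes at most 41.7 mm and 7.16 degrees, less where a joint would pass 70% of its speed; a pose out of reach is approached as far as the arm can. A call with a gripper value outside its range is refused whole. The fingers move at their own pace and stop on an object; the grip force is fixed at half the most. Time passes only in rows, so rows that repeat a pose let the fingers close. It gives the time, the measured TCP pose, the force and the opening at its end, in the units of the state.
- readout.state(): the state, without advancing time (a new reading comes with each control period).
- eyes.read_camera(name): name is "scene" or "top" or "wrist"; returns the picture (420x560x3 uint8, red, green, blue); there is no depth.
- eyes.camera_model(name): a dict with "intrinsics" (3x3 intrinsics, pixels), "R" (3x3) and "t" (3): a world point X has camera coordinates R X + t. Camera axes: x right, y down, z forward; pixel columns grow to the right and rows downward; lengths in mm; the calibration is good to about 2 mm. A picture is of the moment at which its call begins: read the wrist's pose just before it. camera_model takes no time and is no camera call; for the wrist camera it gives the pose at the moment of the call.
- job_done(): hands the job in, once; it reports no verdict.
The state is a dict: "t": time; "joints": joint angles; "qvel": joint speeds; "tau": joint torques, N m; "eef_pos": TCP position; "tcp_rot": TCP orientation; "ft_force": force on the tool from outside, world axes, zero at the start; "moment": the same for the moment, N m; "opening": opening from 0.0 (shut) to 1.0 (fully open).
Only numpy, scipy, OpenCV 4.12 (cv2) and the standard library are available. Lean on these libraries where they do the work, as an engineer would, in place of code of your own. Each camera call takes 0.05 s, during which the arm holds its last target. There are 200 camera calls.

### The job

Build the power module in the blue-walled fixture: set the black heatsink flat on the pocket floor, then the driver board (green on its white base) on top of it, chips up, each upright and square in the pocket, lowered gently to rest rather than dropped. Then swing the orange keeper bar over the stack until it clicks fully home in its catch, and let go. Leave the jar, spool, toroid and meter where they are.

Things in the scene. Friction and masses are not known exactly. Their poses are not given: they have to be found in the camera images.
- fixture: Fixed assembly fixture: dark steel base plate 150 x 140 x 10 mm (its x, y, z), origin at the centre of its underside on the bench. It carries a central blue-walled pocket (point pocket), a hinge post (radius 12 mm) at y = +52 mm and an aluminium catch post at y = -52 mm.
- pocket (a point): Centre of the pocket floor, 10 mm above the bench; axes as the fixture's. Inside 70 mm (x) by 54 mm (y), for parts of 66 x 50 mm, either way round. Walls 8 mm thick close the y sides; at each x end only two corner stubs, with a 38 mm gap between: fingers reach in at the x ends, not at the y sides. Walls rise to 48 mm above the bench; the top 6 mm flares outward 4 mm as a lead-in.
- keeper (a joint): Orange keeper bar, 140 x 18 x 10 mm, top 68 mm above the bench, turning level on an upright hinge. Rad: 0 = shut, across the pocket along the fixture's -y; grows as it swings toward the fixture's -x (1.57: points to -x), at most 2.35. Stays where left; in the last 0.1 rad it must be pushed (about 5 N) over a sprung ball that then holds it. Shut, it passes 2 mm over the finished stack.
- keeper_hinge (a point): Point on the bar's hinge axis, at the bar's underside, 58 mm above the bench (fixture local 0, 52 mm).
- catch (a point): Top centre of the catch post (30 x 22 mm, 46 mm high) with a sprung steel ball on it; a stop plate on its +x side, rising to 66 mm above the bench, which the shut bar just meets. Axes as the fixture's.
- keeper_handle (a point): Point on the axis of the upright round black handle (14 mm diameter, from the bar's top at 68 mm to 94 mm above the bench), 118 mm from the hinge axis; the point is 88 mm above the bench.
- nest: Fixed yellow plastic nest that holds the heatsink at the start: floor plate 98 x 56 x 4 mm, and at each x end a wall 12 mm thick, rising to 32 mm above the bench, inner faces 72 mm apart; its y sides are open, so fingers reach the heatsink only on its long sides. Origin at the centre of the underside.
- heatsink: Black finned heatsink, loose, 66 x 50 x 24 mm (its x, y, z), fins down and flat face up, about 0.16 kg. Origin at the centre of its underside. Starts in the nest. It must be set down on open bench and taken by its short (x) ends to go into the pocket.
- board: Driver board, loose: green circuit board on a white potted base, 66 x 50 mm (its x, y), straight-sided to 19.5 mm, 22 mm high over its flat chips, lying chips up. Origin at the centre of its underside.
- flux_jar: Bystander: amber jar with a red cap, radius 26 mm, 90 mm tall. Origin at the centre of its underside.
- solder_spool: Bystander: orange spool lying flat, radius 25 mm, 28 mm tall. Origin at the centre of its underside.
- toroid: Bystander: copper toroid transformer lying flat, outer radius 36 mm, 34 mm tall. Origin at the centre of its underside.
- meter: Bystander: green handheld meter lying flat, 75 x 150 x 38 mm (its x, y, z). Origin at the centre of its underside.
Things that resemble listed ones, but are neither listed nor needed, are in the scene too. Of the things that look like the heatsink, the smallest one is meant.

How it is judged:
By the outcome, as a careful person would: the job done as asked, in the order asked, and still so for the second after the job is handed in, with the robot touching nothing.
It also fails if it takes over 72 s, if anything falls off the work surface, if the arm or the gripper's body presses on something with over 40 N, if the wrist force passes 120 N, or if a joint passes its speed limit or range.

## Working session

There is one attempt and no reset: what is moved stays moved. The work goes in short steps, Python scripts to look and compute and a shell command to move; the robot and the scene stay as the last step left them, time stands still between calls to the robot, and variables do not carry over. Pictures are saved under pics/ and viewed, on a budget of 10 in all, crops included, one or two more only if the job needs it, and the job is handed in when it is done.

```bash
ls; mkdir -p pics; python3 - <<'E'
from cell import readout, eyes, env
import cv2
print(readout.state(), env.pinch_z)
for n in ("scene","top"):
    im=eyes.read_camera(n); cv2.imwrite(f"pics/{n}0.png",cv2.resize(im[:,:,::-1],(800,600),interpolation=cv2.INTER_CUBIC))
    cv2.imwrite(f"raw_{n}.png",im[:,:,::-1])
    m=eyes.camera_model(n); print(n,m)
E
```

```text
pics
{'t': 0.0, 'joints': array([-1.36458066e+00,  4.91551078e-01,  1.55948460e+00, -8.45376974e-06,
        1.09168486e+00, -1.05598613e-01]), 'qvel': array([ 0.00031157,  0.00075285, -0.00077874, -0.00136045, -0.00053752,
        0.00073651]), 'tau': array([ 1.06163625e-03, -6.12646222e+01, -2.58178926e+01,  6.92666858e-02,
        4.81962925e-02, -1.05503564e-04]), 'eef_pos': array([ 191.70863001, -594.60123831,  214.05491287]), 'tcp_rot': array([-3.14047026e+00, -1.11426153e-04,  3.11818121e-01]), 'ft_force': array([-0.34238124, -1.03006605,  0.13603273]), 'moment': array([ 0.01643374,  0.03372843, -0.03230971]), 'opening': 0.9964745156332655} 18.8
scene {'intrinsics': array([[403.88749512,   0.        , 283.03161349],
       [  0.        , 403.88749512, 206.61089842],
       [  0.        ,   0.        ,   1.        ]]), 'R': array([[-0.16504532,  0.98612769, -0.01766977],
       [ 0.76438882,  0.11657097, -0.63413007],
       [-0.62327344, -0.11816678, -0.77302447]]), 't': array([ 166.27292323, -417.77961616, 1282.18524512])}
top {'intrinsics': array([[412.56949437,   0.        , 280.38789691],
       [  0.        , 412.56949437, 212.63542737],
       [  0.        ,   0.        ,   1.        ]]), 'R': array([[-0.02268016, -0.9997307 ,  0.00491342],
       [-0.98924517,  0.02173139, -0.14464352],
       [ 0.14449779, -0.00814111, -0.98947163]]), 't': array([ -44.77627339,  631.32834596, 1062.06372558])}
```

View pics/top0.png

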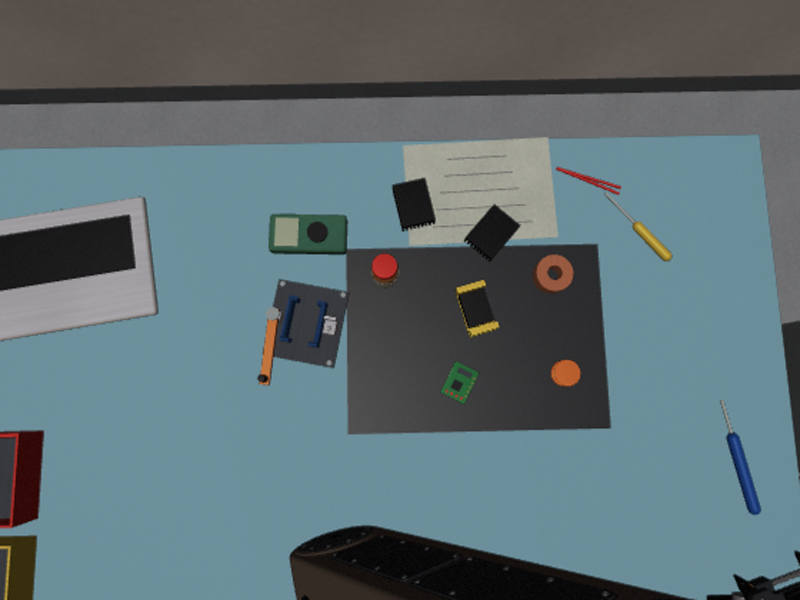

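View pics/scene0.png

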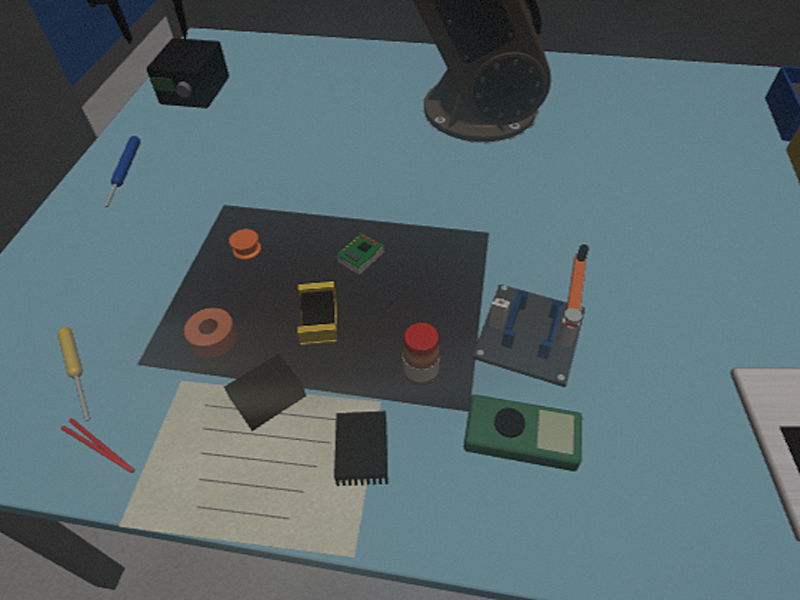

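Possible heatsinks in the top view (800x600 px): black block at (414,204), black block at (492,232), and the smaller one between the yellow nest walls at (477,307). The smallest, in the nest, fits the description. The board is at (460,382). The fixture is at (311,323), with the keeper open at about 1.7 rad, pointing at (264,378).

```bash
cat > h.py <<'E'
import numpy as np, cv2
from cell import readout, eyes
def unproj(m,uv,z):
    uv=np.atleast_2d(uv).astype(float)
    d=(np.linalg.inv(m["intrinsics"])@np.c_[uv,np.ones(len(uv))].T)
    R,t=m["R"],m["t"]; c=-R.T@t; d=R.T@d
    return (c[:,None]+d*((z-c[2])/d[2])).T
def proj(m,X):
    X=np.atleast_2d(X); p=m["intrinsics"]@(m["R"]@X.T+m["t"][:,None]); return (p[:2]/p[2]).T
def rect(m,mask,z,near=None):
    """largest blob (or blob nearest pixel) -> centre,size,angle on plane z"""
    n,l,s,c=cv2.connectedComponentsWithStats(mask.astype(np.uint8))
    i=1+(np.argmax(s[1:,4]) if near is None else np.argmin(np.where(s[1:,4]>30,np.hypot(*(c[1:]-near).T),1e9)))
    v,u=np.nonzero(l==i); P=unproj(m,np.c_[u,v],z)[:,:2]
    r=cv2.minAreaRect(P.astype(np.float32)); return r,len(u)
def box(m,img,pos,yaw,sx,sy,z,col):
    c,s=np.cos(yaw),np.sin(yaw)
    L=np.array([[sx,sy],[-sx,sy],[-sx,-sy],[sx,-sy]])/2
    W=np.c_[L@np.array([[c,s],[-s,c]])+pos,np.full(4,z)]
    cv2.polylines(img,[np.round(proj(m,W)*8).astype(np.int32)],True,col,1,cv2.LINE_AA,3)
def hsv(im): return cv2.cvtColor(im,cv2.COLOR_RGB2HSV)
E
python3 - <<'E'
from h import *
m=eyes.camera_model("top"); im=cv2.imread("raw_top.png")[:,:,::-1]; H=hsv(im); h,s,v=[H[...,i] for i in range(3)]
k=.7
print("green board",rect(m,(h>45)&(h<85)&(s>120),20,np.array([460,382])*k))
yel=(h>18)&(h<32)&(s>150)&(v>100)
print("nest walls",[rect(m,yel,32,np.array(p)*k) for p in((472,287),(484,328))])
blue=(h>105)&(h<125)&(s>120)
print("walls",[rect(m,blue,48,np.array(p)*k) for p in((290,320),(318,323))])
org=(h>5)&(h<18)&(s>150)
print("bar",rect(m,org,68,np.array((269,345))*k))
for n,p,z in(("hinge",(273,313),68),("handle",(263,379),94),("catch",(330,326),46),("toroid",(554,273),34),("spool",(566,373),28),("jar",(385,266),90)): print(n,unproj(m,np.array(p)*k,z)[0])
c=im[150:310,180:380]; cv2.imwrite("pics/crop1.png",cv2.resize(c,(800,640))[:600,:,::-1])
E
```

```text
green board (((482.2456359863281, -166.69839477539062), (49.098575592041016, 63.94085693359375), 61.43577194213867), 291)
nest walls [(((663.4434204101562, -193.35763549804688), (11.36368465423584, 54.8394889831543), 15.60360336303711), 84), (((582.9342651367188, -213.2259521484375), (16.70358657836914, 58.70064163208008), 14.626620292663574), 119)]
walls [(((607.7257080078125, 149.46107482910156), (20.829252243041992, 86.56535339355469), 78.12517547607422), 183), (((596.6231079101562, 96.749755859375), (18.251832962036133, 86.50143432617188), 78.27571868896484), 147)]
bar (((545.0911865234375, 184.35105895996094), (17.6593017578125, 116.3097915649414), 82.06666564941406), 274)
hinge [614.97116226 175.86838676  68.        ]
handle [494.4874508  187.00493596  94.        ]
catch [591.08811705  73.90502862  46.        ]
toroid [ 685.07393918 -354.51474959   34.        ]
spool [ 494.36668129 -367.19556416   28.        ]
jar [693.86962201 -31.74867856  90.        ]
```

View pics/crop1.png

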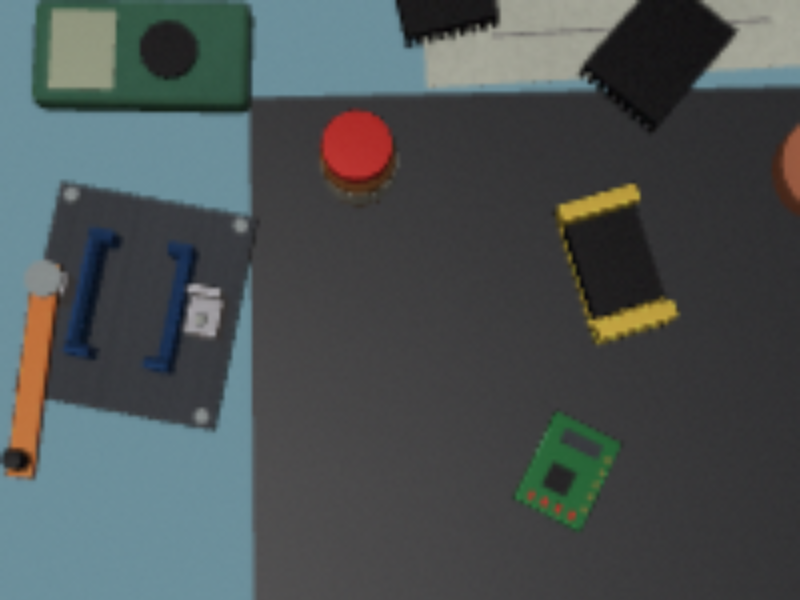

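The crop confirms it: the heatsink at crop (612,262) sits between the yellow walls, smaller than the two black ones at the top. Moving above it for a wrist view.

```bash
cat >> h.py <<'E'
def to(x,y,z,yawdeg):
    s=readout.state(); p=s["eef_pos"]; a=s["tcp_rot"][2]; d=np.array([x,y,z])-p
    tw=(np.degrees(a)-yawdeg+180)%360-180
    print("dp",np.round([d[0]*np.cos(a)+d[1]*np.sin(a), d[0]*np.sin(a)-d[1]*np.cos(a), -d[2]],1),"twist",round(tw,1),"t",round(s["t"],2))
E
python3 -m jog '{"dp":[[265,-120,-10],[265,-120,-10],[265,-120,-10],[265,-120,-10],[265,-120,-10],[265,-120,-10],[265,-120,-10],[265,-120,-10]],"twist":[0,0,0,0,0,0,0,0],"claw":[-1,-1,-1,-1,-1,-1,-1,-1]}'
python3 -m jog '{"dp":[[265,-120,-10],[265,-120,-10],[265,-120,-10],[265,-120,-10],[265,-120,-10],[265,-120,-10],[265,-120,-10],[265,-120,-10]],"twist":[3,3,3,3,3,3,3,3],"claw":[-1,-1,-1,-1,-1,-1,-1,-1]}'
python3 -m jog '{"dp":[[0,0,0],[0,0,0],[0,0,0]],"twist":[0,0,0],"claw":[-1,-1,-1]}'
python3 - <<'E'
from h import *
m=eyes.camera_model("wrist"); im=eyes.read_camera("wrist"); cv2.imwrite("raw_w1.png",im[:,:,::-1])
np.savez("w1.npz",**m)
cv2.imwrite("pics/w1.png",im[:,:,::-1]); print(m); to(623,-203,100,15.1)
E
```

```text
t: 0.77
eef_pos: [411.1, -394.9, 224.8]
tcp_rot: [-3.141, -0.001, 0.316]
ft_force: [0.1, 0.3, 0.1]
opening: 1.0
t: 1.43
eef_pos: [626.4, -199.3, 234.1]
tcp_rot: [-3.141, -0.001, 0.264]
ft_force: [1.0, -0.1, 0.8]
opening: 0.999
t: 1.68
eef_pos: [621.7, -204.9, 234.4]
tcp_rot: [-3.141, 0.001, 0.258]
ft_force: [0.2, -0.4, -0.4]
opening: 0.998
{'intrinsics': array([[361.44007849,   0.        , 285.96474927],
       [  0.        , 361.44007849, 205.51934713],
       [  0.        ,   0.        ,   1.        ]]), 'R': array([[ 2.54984813e-01, -9.66945014e-01,  2.92866832e-04],
       [-9.27969768e-01, -2.44621837e-01,  2.81126779e-01],
       [-2.71762496e-01, -7.19548309e-02, -9.59670594e-01]]), 't': array([-357.217335  ,  489.1725535 ,  564.90933523])}
dp [  1.8  -1.7 134.6] twist -0.3 t 1.73
```

View pics/w1.png

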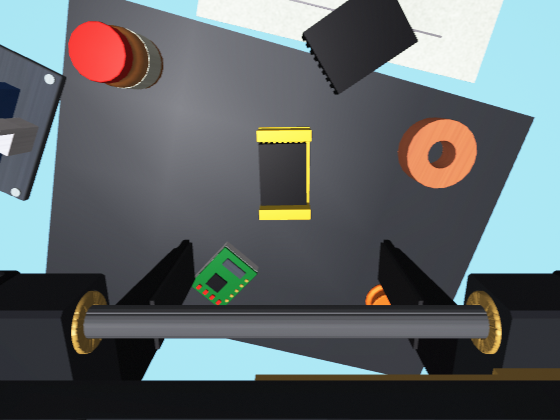

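The wrist view shows the heatsink at about px (283,174) between the yellow walls, roughly centred under the gripper. The board is at (225,275).

```bash
python3 - <<'E'
from h import *
m=dict(np.load("w1.npz")); im=cv2.imread("raw_w1.png")[:,:,::-1]; H=hsv(im); h,s,v=[H[...,i].astype(int) for i in range(3)]
for r in (150,165,180,195): print(r,[int(x) for x in v[r,250:320:1]])
print("hs y-edges", unproj(m,[[259,165],[308,165],[283,143],[283,206]],28)[:,:2])
yel=(h>18)&(h<36)&(s>150)
print([rect(m,yel&(np.arange(420)[:,None]<k)&(np.arange(420)[:,None]>=j),32) for j,k in((125,139),(209,225))])
print(rect(m,(h>45)&(h<85)&(s>120),19.5,(225,275)))
E
```

```text
150 [116, 117, 117, 116, 117, 117, 116, 115, 97, 77, 75, 76, 75, 74, 74, 74, 73, 73, 73, 72, 72, 71, 71, 71, 70, 71, 69, 69, 69, 69, 69, 67, 66, 66, 68, 67, 66, 66, 65, 65, 64, 64, 64, 62, 63, 63, 62, 62, 62, 61, 60, 60, 60, 59, 58, 59, 199, 251, 253, 227, 92, 104, 105, 105, 104, 104, 103, 104, 103, 102]
165 [113, 111, 113, 112, 112, 112, 112, 110, 105, 85, 70, 70, 70, 69, 68, 68, 68, 69, 68, 67, 66, 67, 66, 66, 66, 65, 64, 65, 64, 64, 64, 63, 62, 63, 62, 62, 61, 62, 61, 61, 60, 61, 58, 59, 58, 59, 58, 58, 58, 57, 56, 56, 56, 56, 55, 56, 195, 250, 252, 212, 90, 103, 104, 103, 102, 102, 102, 101, 100, 100]
180 [107, 108, 108, 107, 108, 108, 107, 106, 107, 91, 68, 64, 65, 64, 63, 63, 63, 63, 63, 61, 62, 62, 62, 60, 61, 59, 59, 59, 58, 59, 58, 59, 59, 58, 58, 58, 57, 56, 56, 56, 55, 54, 54, 55, 56, 54, 54, 54, 54, 52, 52, 52, 52, 52, 50, 50, 193, 250, 252, 213, 99, 98, 99, 98, 98, 98, 97, 97, 97, 97]
195 [103, 103, 104, 103, 103, 102, 102, 102, 102, 102, 82, 59, 57, 56, 58, 57, 58, 56, 56, 56, 57, 56, 57, 55, 55, 55, 54, 54, 54, 54, 54, 53, 53, 54, 53, 52, 52, 53, 51, 51, 52, 51, 51, 52, 50, 48, 49, 50, 50, 48, 48, 48, 48, 48, 48, 47, 138, 242, 242, 155, 94, 95, 94, 94, 93, 93, 94, 93, 93, 94]
hs y-edges [[ 627.56666078 -174.60744824]
 [ 640.70202224 -224.4292949 ]
 [ 656.19830188 -193.21052275]
 [ 590.51779273 -210.36867834]]
[(((667.1241455078125, -191.51121520996094), (10.978975296020508, 54.813720703125), 14.771475791931152), 446), (((583.3219604492188, -213.94058227539062), (11.352745056152344, 55.38429641723633), 14.767525672912598), 570)]
(((483.52886962890625, -164.69247436523438), (49.6474494934082, 66.39298248291016), 61.85546875), 1556)
```

```bash

python3 -m jog '{"dp":[[2.5,-3,40],[2.5,-3,80],[2.5,-3,120],[2.5,-3,150],[2.5,-3,170],[2.5,-3,180],[2.5,-3,180],[2.5,-3,180]],"twist":[0,0,0,0,0,0,0,0],"claw":[-1,-1,-1,-1,-1,-1,-1,-1]}'
python3 -c "
from h import *
to(623.5,-201.5,8,14.8)"
```

```text
t: 2.4
eef_pos: [624.3, -201.1, 55.4]
tcp_rot: [3.141, -0.0, 0.259]
ft_force: [0.7, -0.5, 0.2]
opening: 0.997
dp [-0.8  0.2 47.4] twist 0.0 t 2.4
```

Down, close, lift slightly.

```bash

python3 -m jog '{"dp":[[-0.8,0,20],[-0.8,0,36],[-0.8,0,44],[-0.8,0,47],[-0.8,0,47],[-0.8,0,47]],"twist":[0,0,0,0,0,0],"claw":[-1,-1,-1,-1,-1,-1]}'
python3 -m jog '{"dp":[[0,0,0],[0,0,0],[0,0,0],[0,0,0],[0,0,0],[0,0,0],[0,0,0],[0,0,0]],"twist":[0,0,0,0,0,0,0,0],"claw":[0,1,1,1,1,1,1,1]}'
python3 -m jog '{"dp":[[0,0,0],[0,0,0],[0,0,-2],[0,0,-6],[0,0,-15],[0,0,-30],[0,0,-50],[0,0,-60]],"twist":[0,0,0,0,0,0,0,0],"claw":[1,1,1,1,1,1,1,1]}'
python3 -c "
from h import *
to(500,0,60,-11.8)"
```

```text
t: 2.9
eef_pos: [624.0, -200.8, 8.9]
tcp_rot: [3.14, -0.001, 0.259]
ft_force: [0.5, -0.5, 0.0]
opening: 0.998
t: 3.57
eef_pos: [623.4, -200.5, 7.6]
tcp_rot: [3.142, 0.0, 0.259]
ft_force: [0.2, -0.0, 0.9]
opening: 0.527
t: 4.23
eef_pos: [624.1, -200.8, 70.3]
tcp_rot: [3.14, -0.002, 0.26]
ft_force: [0.0, -0.4, -1.5]
opening: 0.523
dp [ -68.4 -225.9   10.3] twist 26.7 t 4.23
```

```bash

python3 -m jog '{"dp":[[-6,-20,0],[-17,-56,0],[-28,-92,0],[-39,-128,0],[-50,-164,0],[-59,-196,0],[-66,-216,0],[-68,-226,0]],"twist":[3,7,12,16,20,24,26,26.7],"claw":[1,1,1,1,1,1,1,1]}'
python3 -m jog '{"dp":[[0,0,0],[0,0,15],[0,0,35],[0,0,50],[0,0,58],[0,0,58]],"twist":[0,0,0,0,0,0],"claw":[1,1,1,1,1,1]}'
python3 -c "
from h import *
to(500,0,4,-11.8)"
```

```text
t: 4.9
eef_pos: [497.9, 2.6, 68.2]
tcp_rot: [3.142, 0.001, -0.207]
ft_force: [1.4, -0.2, -0.7]
opening: 0.527
t: 5.4
eef_pos: [499.6, -0.1, 8.4]
tcp_rot: [3.141, 0.002, -0.207]
ft_force: [-0.1, 1.3, -1.6]
opening: 0.522
dp [ 0.4 -0.2  4.4] twist -0.0 t 5.4
```

```bash

python3 -m jog '{"dp":[[0,0,1],[0,0,2],[0,0,3],[0,0,3.5],[0,0,4],[0,0,4]],"twist":[0,0,0,0,0,0],"claw":[1,1,1,1,1,1]}'

```

```text
t: 5.9
eef_pos: [499.8, 0.4, 5.8]
tcp_rot: [3.142, -0.0, -0.206]
ft_force: [0.2, -0.0, -1.8]
opening: 0.527
```

```bash

python3 -m jog '{"dp":[[0,0,0.5],[0,0,1],[0,0,1.3],[0,0,1.3]],"twist":[0,0,0,0],"claw":[1,1,1,1]}'

```

```text
t: 6.23
eef_pos: [499.7, 0.5, 4.3]
tcp_rot: [3.142, 0.0, -0.207]
ft_force: [0.0, -0.0, -2.2]
opening: 0.52
```

```bash

python3 -m jog '{"dp":[[0,0,0.5],[0,0,1],[0,0,1.3],[0,0,1.3]],"twist":[0,0,0,0],"claw":[1,1,1,1]}'

```

```text
t: 6.57
eef_pos: [499.8, 0.5, 3.5]
tcp_rot: [3.142, -0.0, -0.206]
ft_force: [-1.4, -0.8, 8.5]
opening: 0.524
```

Contact. Release, rise, turn 90° and look at the heatsink.

```bash

python3 -m jog '{"dp":[[0,0,0],[0,0,0],[0,0,0],[0,0,0],[0,0,-20],[0,0,-60],[0,0,-100],[0,0,-140]],"twist":[0,0,0,0,0,0,0,0],"claw":[0,-1,-1,-1,-1,-1,-1,-1]}'
python3 -m jog '{"dp":[[0,0,-40],[0,0,-80],[0,0,-90],[0,0,-90],[0,0,-90],[0,0,-90],[0,0,-90],[0,0,-90]],"twist":[-7,-14,-21,-28,-35,-42,-49,-56],"claw":[-1,-1,-1,-1,-1,-1,-1,-1]}'
python3 -m jog '{"dp":[[0,0,0],[0,0,0],[0,0,0],[0,0,0],[0,0,0],[0,0,0],[0,0,0],[0,0,0]],"twist":[-7,-14,-21,-28,-34,-34,-34,-34],"claw":[-1,-1,-1,-1,-1,-1,-1,-1]}'
python3 - <<'E'
from h import *
m=eyes.camera_model("wrist"); im=eyes.read_camera("wrist"); cv2.imwrite("raw_w2.png",im[:,:,::-1]); np.savez("w2.npz",**m)
cv2.imwrite("pics/w2.png",im[:,:,::-1]); to(500,0,235,78.2); print(readout.state()["eef_pos"],proj(m,[500,0,24]))
E
```

```text
t: 7.23
eef_pos: [499.3, 0.5, 144.4]
tcp_rot: [3.141, 0.001, -0.207]
ft_force: [2.2, -0.1, 0.6]
opening: 0.96
t: 7.9
eef_pos: [499.6, 0.5, 233.0]
tcp_rot: [-3.142, 0.0, 0.777]
ft_force: [-0.6, -0.4, 0.2]
opening: 0.998
t: 8.57
eef_pos: [499.7, 0.5, 233.0]
tcp_rot: [-3.142, 0.0, 1.361]
ft_force: [-0.6, -0.0, 0.3]
opening: 1.001
dp [-0.4  0.4 -2. ] twist -0.2 t 8.62
[4.99726436e+02 4.56303318e-01 2.32988239e+02] [[286.14613747 176.96458124]]
```

View pics/w2.png

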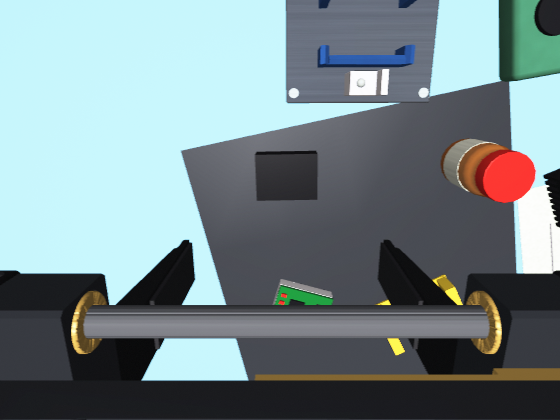

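Heatsink at px (255–318, 152–200), square to the view; the fixture's catch is at (365,82).

```bash
python3 - <<'E'
from h import *
m=dict(np.load("w2.npz")); im=cv2.imread("raw_w2.png"); g=cv2.GaussianBlur(cv2.cvtColor(im,cv2.COLOR_BGR2GRAY),(3,3),0).astype(int)
print([(i,g[i,286]) for i in list(range(146,162))+list(range(194,206))])
print([(i,g[176,i]) for i in list(range(250,262))+list(range(312,324))])
for r in(160,190): print(r,[(i,g[r,i]) for i in list(range(252,260))+list(range(314,322))])
print(unproj(m,[[256,176],[318,176],[286,154],[286,200]],24)[:,:2])
E
```

```text
[(146, np.int64(111)), (147, np.int64(111)), (148, np.int64(110)), (149, np.int64(110)), (150, np.int64(92)), (151, np.int64(50)), (152, np.int64(21)), (153, np.int64(23)), (154, np.int64(41)), (155, np.int64(55)), (156, np.int64(57)), (157, np.int64(57)), (158, np.int64(57)), (159, np.int64(56)), (160, np.int64(56)), (161, np.int64(55)), (194, np.int64(44)), (195, np.int64(43)), (196, np.int64(42)), (197, np.int64(42)), (198, np.int64(42)), (199, np.int64(52)), (200, np.int64(73)), (201, np.int64(89)), (202, np.int64(92)), (203, np.int64(92)), (204, np.int64(91)), (205, np.int64(91))]
[(250, np.int64(106)), (251, np.int64(105)), (252, np.int64(105)), (253, np.int64(105)), (254, np.int64(100)), (255, np.int64(83)), (256, np.int64(63)), (257, np.int64(52)), (258, np.int64(51)), (259, np.int64(51)), (260, np.int64(51)), (261, np.int64(51)), (312, np.int64(46)), (313, np.int64(46)), (314, np.int64(46)), (315, np.int64(46)), (316, np.int64(52)), (317, np.int64(69)), (318, np.int64(86)), (319, np.int64(94)), (320, np.int64(95)), (321, np.int64(95)), (322, np.int64(95)), (323, np.int64(95))]
160 [(252, np.int64(111)), (253, np.int64(108)), (254, np.int64(94)), (255, np.int64(74)), (256, np.int64(61)), (257, np.int64(58)), (258, np.int64(58)), (259, np.int64(58)), (314, np.int64(52)), (315, np.int64(52)), (316, np.int64(56)), (317, np.int64(72)), (318, np.int64(90)), (319, np.int64(98)), (320, np.int64(100)), (321, np.int64(100))]
190 [(252, np.int64(100)), (253, np.int64(100)), (254, np.int64(98)), (255, np.int64(89)), (256, np.int64(69)), (257, np.int64(52)), (258, np.int64(46)), (259, np.int64(45)), (314, np.int64(42)), (315, np.int64(43)), (316, np.int64(50)), (317, np.int64(69)), (318, np.int64(86)), (319, np.int64(91)), (320, np.int64(91)), (321, np.int64(91))]
[[468.74019814   7.75258366]
 [533.48135719  -6.08208607]
 [504.97581972  24.03651912]
 [494.51213195 -24.93831908]]
```

```bash

python3 -m jog '{"dp":[[-0.8,0.5,40],[-0.8,0.5,80],[-0.8,0.5,120],[-0.8,0.5,160],[-0.8,0.5,190],[-0.8,0.5,210],[-0.8,0.5,222],[-0.8,0.5,227]],"twist":[-0.2,-0.2,-0.2,-0.2,-0.2,-0.2,-0.2,-0.2],"claw":[-1,-1,-1,-1,-1,-1,-1,-1]}'
python3 -m jog '{"dp":[[0,0,0],[0,0,0],[0,0,0],[0,0,0],[0,0,0],[0,0,0],[0,0,0],[0,0,0]],"twist":[0,0,0,0,0,0,0,0],"claw":[-1,-1,1,1,1,1,1,1]}'
python3 -m jog '{"dp":[[0,0,0],[0,0,-2],[0,0,-8],[0,0,-25],[0,0,-50],[0,0,-80],[0,0,-100],[0,0,-100]],"twist":[0,0,0,0,0,0,0,0],"claw":[1,1,1,1,1,1,1,1]}'
python3 -c "
from h import *
to(602,123,110,78.2)"
```

```text
t: 9.28
eef_pos: [499.3, -0.4, 4.1]
tcp_rot: [-3.139, 0.0, 1.366]
ft_force: [-0.3, 0.4, 0.8]
opening: 1.004
t: 9.95
eef_pos: [500.2, -0.4, 6.3]
tcp_rot: [3.141, 0.0, 1.368]
ft_force: [-0.4, -0.4, 5.5]
opening: 0.692
t: 10.62
eef_pos: [501.5, -0.5, 109.7]
tcp_rot: [3.136, -0.0, 1.368]
ft_force: [-0.4, -0.4, -2.8]
opening: 0.693
dp [141.3  73.6  -0.3] twist 0.2 t 10.62
```

```bash

python3 -m jog '{"dp":[[5,5,-15],[18,16,-40],[35,32,-70],[52,50,-100],[67,62,-118],[78,71,-125],[81,74,-125],[81,74,-125]],"twist":[0,0,0,0,0,0,0,0],"claw":[1,1,1,1,1,1,1,1]}'
python3 -m jog '{"dp":[[0,0,0],[0,0,0],[0,0,0]],"twist":[0,0,0],"claw":[1,1,1]}'
python3 - <<'E'
from h import *
m=eyes.camera_model("wrist"); im=eyes.read_camera("wrist"); cv2.imwrite("raw_w3.png",im[:,:,::-1]); np.savez("w3.npz",**m)
cv2.imwrite("pics/w3.png",cv2.resize(im[:,:,::-1],(800,600),interpolation=cv2.INTER_CUBIC)); to(602,123,110,78.2)
E
```

```text
t: 11.28
eef_pos: [588.8, 64.4, 229.6]
tcp_rot: [-3.14, 0.0, 1.369]
ft_force: [-0.6, 0.2, -3.5]
opening: 0.689
t: 11.53
eef_pos: [588.2, 63.4, 230.1]
tcp_rot: [-3.14, 0.0, 1.367]
ft_force: [0.2, 0.2, -1.8]
opening: 0.687
dp [ 61.    1.4 120.4] twist 0.1 t 11.58
```

View pics/w3.png

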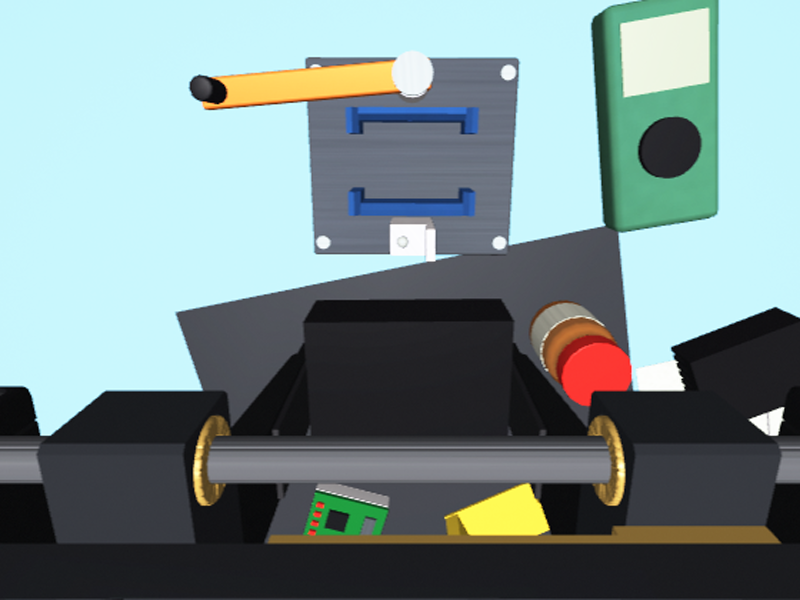

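The view shows the fixture clear: plate corners (305,58), (519,58), (508,254), (314,254) of 800x600, pocket centre ~(412,160), keeper bar to the left, and the held heatsink square at (409,365).

```bash
cat > fit.py <<'E'
from h import *
from scipy.optimize import least_squares
import sys
m=dict(np.load(sys.argv[1])); im=cv2.imread(sys.argv[2])[:,:,::-1]; g=cv2.cvtColor(im,cv2.COLOR_RGB2GRAY).astype(float)
H=hsv(im)
def edge(row=None,col=None,a=0,b=0):  # strongest step between a,b, subpixel
    p=g[row,a:b] if row is not None else g[a:b,col]
    d=np.abs(np.diff(p)); i=d.argmax(); w=d[max(0,i-2):i+3]; return a+max(0,i-2)+.5+(w*np.arange(len(w))).sum()/w.sum()
L=np.array([(edge(row=r,a=205,b=228),r) for r in range(85,170,4)])
R=np.array([(edge(row=r,a=345,b=372),r) for r in range(55,150,4)])
B=np.array([(c,edge(col=c,a=170,b=186)) for c in range(232,268,4)])
T=np.array([(c,edge(col=c,a=34,b=48)) for c in range(312,350,4)])
def f(q):
    c,s=np.cos(q[2]),np.sin(q[2]); out=[]
    for P,z,k,v in((L,10,0,-75),(R,10,0,75),(B,10,1,-70),(T,10,1,70)):
        d=unproj(m,P,z)[:,:2]-q[:2]; l=np.c_[d[:,0]*c+d[:,1]*s,-d[:,0]*s+d[:,1]*c]; out.append(l[:,k]-v)
    f.o=[np.round((o.mean(),o.std()),2) for o in out]
    return np.concatenate(out)
r=least_squares(f,[602,123,-.206],loss="soft_l1"); f(r.x); print(r.x,np.degrees(r.x[2]),f.o)
q=r.x;h,s,v=[H[...,i].astype(int) for i in range(3)]
blue=(h>100)&(h<125)&(s>120)
for p in((287,82),(287,140)):
    n,l,st,ce=cv2.connectedComponentsWithStats(blue.astype(np.uint8)); i=l[p[1],p[0]]
    vv,u=np.nonzero(l==i); 
    for z in (48,10):
        P=unproj(m,np.c_[u,vv],z)[:,:2]-q[:2]; c,sn=np.cos(q[2]),np.sin(q[2]); l2=np.c_[P[:,0]*c+P[:,1]*sn,-P[:,0]*sn+P[:,1]*c]
        print(z,np.round([l2.min(0),l2.max(0)],1).tolist())
E
python3 fit.py w3.npz raw_w3.png
```

```text
[ 6.03157058e+02  1.27849981e+02 -2.07164121e-01] -11.86962981336389 [array([0.59, 0.2 ]), array([-0.9 ,  1.96]), array([0.49, 0.03]), array([-0.43,  0.07])]
48 [[-42.7, 18.5], [42.8, 34.5]]
10 [[-47.2, 19.1], [47.5, 36.9]]
48 [[-42.5, -35.1], [42.8, -16.2]]
10 [[-46.9, -40.3], [47.5, -19.4]]
```

```bash
python3 -c "
from h import *
to(603.1,127.7,75,78.13)"

```

```text
dp [ 65.9   1.5 155.4] twist 0.2 t 11.58
```

```bash

python3 -m jog '{"dp":[[10,0,10],[25,0.5,35],[42,1,65],[55,1.4,95],[63,1.5,120],[66,1.5,140],[66,1.5,152],[66,1.5,155]],"twist":[0,0,0,0,0,0,0.2,0.2],"claw":[1,1,1,1,1,1,1,1]}'
python3 -m jog '{"dp":[[0,0,0],[0,0,0],[0,0,0],[0,0,0]],"twist":[0,0,0,0],"claw":[1,1,1,1]}'
python3 -c "
from h import *
for i in range(3):to(603.1,127.7,50,78.13);eyes.camera_model('wrist')"

```

```text
t: 12.25
eef_pos: [602.5, 128.6, 73.4]
tcp_rot: [-3.138, 0.001, 1.364]
ft_force: [0.7, -0.5, -2.1]
opening: 0.691
t: 12.58
eef_pos: [604.2, 128.2, 77.3]
tcp_rot: [3.14, -0.001, 1.364]
ft_force: [0.4, 0.4, -1.5]
opening: 0.692
dp [-0.7 -1.  27.3] twist 0.0 t 12.58
dp [-0.7 -1.  27.3] twist 0.0 t 12.58
dp [-0.7 -1.  27.3] twist 0.0 t 12.58
```

```bash

python3 -m jog '{"dp":[[-0.5,-0.6,5],[-0.5,-0.6,12],[-0.5,-0.6,18],[-0.5,-0.6,21],[-0.5,-0.6,22],[-0.5,-0.6,22]],"twist":[0,0,0,0,0,0],"claw":[1,1,1,1,1,1]}'
for i in 1 2 3; do python3 -m jog '{"dp":[[0,0,0]],"twist":[0],"claw":[1]}' | grep eef; done
python3 -c "
from h import *
to(603.1,127.7,30,78.13)"

```

```text
t: 13.08
eef_pos: [602.8, 127.9, 53.5]
tcp_rot: [-3.141, 0.0, 1.364]
ft_force: [-0.7, -0.5, -2.2]
opening: 0.696
eef_pos: [603.0, 128.0, 53.9]
eef_pos: [603.1, 128.0, 54.1]
eef_pos: [603.1, 128.0, 54.2]
dp [-0.3  0.1 24.2] twist 0.0 t 13.33
```

Position is good. Lower into the pocket slowly, watching force.

```bash

python3 -m jog '{"dp":[[-0.3,0,4],[-0.3,0,8],[-0.3,0,12],[-0.3,0,16],[-0.3,0,19],[-0.3,0,22],[-0.3,0,24],[-0.3,0,25]],"twist":[0,0,0,0,0,0,0,0],"claw":[1,1,1,1,1,1,1,1]}'

```

```text
t: 14.0
eef_pos: [602.8, 127.6, 28.6]
tcp_rot: [-3.141, 0.0, 1.364]
ft_force: [0.5, -0.3, -1.9]
opening: 0.692
```

```bash

python3 -m jog '{"dp":[[0,0,1],[0,0,3],[0,0,5],[0,0,7],[0,0,8],[0,0,8]],"twist":[0,0,0,0,0,0],"claw":[1,1,1,1,1,1]}'

```

```text
t: 14.5
eef_pos: [602.8, 127.6, 20.7]
tcp_rot: [-3.141, 0.0, 1.364]
ft_force: [0.1, 0.4, -2.5]
opening: 0.693
```

```bash

python3 -m jog '{"dp":[[0,0,1],[0,0,2],[0,0,3],[0,0,3.5],[0,0,3.5]],"twist":[0,0,0,0,0],"claw":[1,1,1,1,1]}'

```

```text
t: 14.92
eef_pos: [602.9, 127.7, 17.4]
tcp_rot: [-3.141, 0.0, 1.364]
ft_force: [-0.4, 0.6, -2.6]
opening: 0.691
```

```bash

python3 -m jog '{"dp":[[0,0,0.5],[0,0,1],[0,0,1.5],[0,0,1.5]],"twist":[0,0,0,0],"claw":[1,1,1,1]}'

```

```text
t: 15.25
eef_pos: [602.9, 127.7, 16.4]
tcp_rot: [3.141, 0.0, 1.364]
ft_force: [-1.8, -0.1, 2.7]
opening: 0.694
```

```bash

python3 -m jog '{"dp":[[0,0,0],[0,0,0],[0,0,0],[0,0,0],[0,0,-20],[0,0,-60],[0,0,-100],[0,0,-140]],"twist":[0,0,0,0,0,0,0,0],"claw":[0,-1,-1,-1,-1,-1,-1,-1]}'
python3 -m jog '{"dp":[[0,0,-40],[-20,-4,-70],[-60,-10,-80],[-100,-17,-80],[-140,-24,-80],[-180,-31,-80],[-210,-38,-80],[-230,-42,-80]],"twist":[0,0,4,8,12,16,16.3,16.3],"claw":[-1,-1,-1,-1,-1,-1,-1,-1]}'
python3 -c "
from h import *
to(483.5,-164.7,235,61.86)"

```

```text
t: 15.92
eef_pos: [602.6, 127.6, 157.3]
tcp_rot: [-3.141, 0.0, 1.364]
ft_force: [0.1, -0.4, 0.1]
opening: 0.999
t: 16.58
eef_pos: [513.3, -91.1, 236.1]
tcp_rot: [3.141, 0.0, 1.077]
ft_force: [0.8, -0.2, 0.5]
opening: 1.001
dp [-78.9   8.6   1.1] twist -0.1 t 16.58
```

```bash

python3 -m jog '{"dp":[[-40,4,1],[-70,8,1],[-79,8.6,1],[-79,8.6,1],[-79,8.6,1],[-79,8.6,1]],"twist":[0,0,0,0,0,0],"claw":[-1,-1,-1,-1,-1,-1]}'
python3 - <<'E'
from h import *
m=eyes.camera_model("wrist"); im=eyes.read_camera("wrist"); cv2.imwrite("raw_w4.png",im[:,:,::-1]); np.savez("w4.npz",**m)
cv2.imwrite("pics/w4.png",im[60:260,160:420,::-1].repeat(3,0).repeat(3,1))
H=hsv(im);h,s,v=[H[...,i].astype(int) for i in range(3)]
print(readout.state()["eef_pos"],rect(m,(h>45)&(h<85)&(s>100),19.5,proj(m,[483.5,-164.7,19.5])[0]))
E
```

```text
t: 17.08
eef_pos: [485.4, -161.6, 235.0]
tcp_rot: [3.142, -0.0, 1.08]
ft_force: [1.1, 0.8, -0.3]
opening: 1.001
[ 485.43085491 -161.47037035  235.00958881] (((482.8017272949219, -165.15252685546875), (48.88132858276367, 66.23043060302734), 61.87013244628906), 2080)
```

View pics/w4.png

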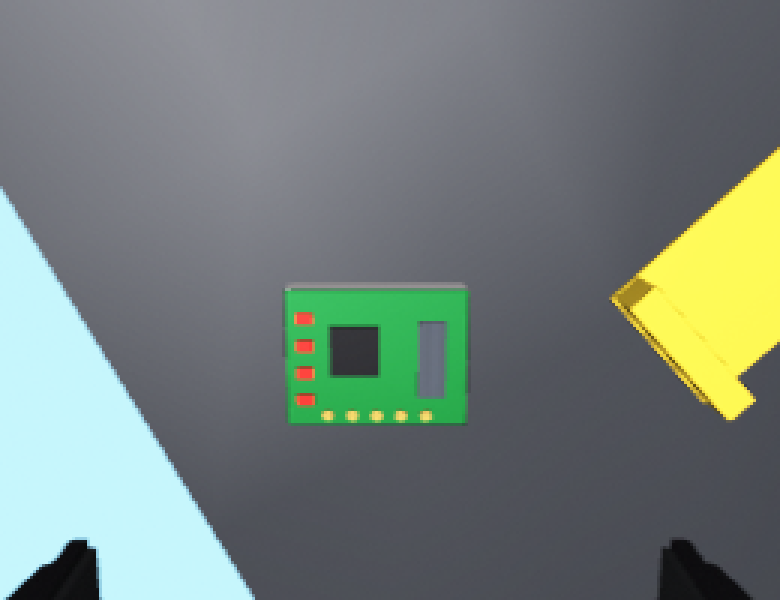

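Board square in the view, centred at crop (377,355) → world (483.1, −165.0), yaw 61.87°. Descending.

```bash
python3 -c "
from h import *
to(483.1,-165.0,50,61.87)"
python3 -m jog '{"dp":[[0,0,40],[0,0,80],[0,0,120],[0,0,150],[0,0,170],[0,0,180],[0,0,180],[0,0,180]],"twist":[0,0,0,0,0,0,0,0],"claw":[-1,-1,-1,-1,-1,-1,-1,-1]}'
python3 -c "
from h import *
to(483.1,-165.0,5.5,61.87)"

```

```text
dp [ -4.2  -0.4 185. ] twist 0.1 t 17.13
t: 17.8
eef_pos: [485.5, -162.1, 55.4]
tcp_rot: [3.141, 0.0, 1.081]
ft_force: [-0.3, 0.2, 0.2]
opening: 0.997
dp [-3.7 -0.7 49.9] twist 0.1 t 17.8
```

```bash

python3 -m jog '{"dp":[[-3.7,-0.7,0],[-3.7,-0.7,20],[-3.7,-0.7,36],[-3.7,-0.7,45],[-3.7,-0.7,49],[-3.7,-0.7,49.5],[-3.7,-0.7,49.5]],"twist":[0,0,0,0,0,0,0],"claw":[-1,-1,-1,-1,-1,-1,-1]}'
python3 -m jog '{"dp":[[0,0,0],[0,0,0],[0,0,0],[0,0,0],[0,0,0],[0,0,0],[0,0,0]],"twist":[0,0,0,0,0,0,0],"claw":[0,1,1,1,1,1,1]}'
python3 -m jog '{"dp":[[0,0,0],[0,0,-2],[0,0,-8],[0,0,-25],[0,0,-60],[0,0,-100],[0,0,-130],[0,0,-130]],"twist":[0,0,0,0,0,0,0,0],"claw":[1,1,1,1,1,1,1,1]}'
python3 -c "
from h import *
to(590,65.5,230,78.13)"

```

```text
t: 18.38
eef_pos: [482.9, -165.7, 6.2]
tcp_rot: [3.141, 0.0, 1.08]
ft_force: [-0.2, -0.4, 0.0]
opening: 0.997
t: 18.97
eef_pos: [482.7, -165.5, 5.7]
tcp_rot: [3.141, 0.0, 1.08]
ft_force: [-0.6, 0.2, 4.0]
opening: 0.691
t: 19.63
eef_pos: [484.5, -166.3, 141.1]
tcp_rot: [3.133, -0.0, 1.08]
ft_force: [0.5, -0.6, -0.4]
opening: 0.689
dp [254.2 -16.2 -88.9] twist -16.3 t 19.63
```

```bash

python3 -m jog '{"dp":[[10,0,-15],[35,-2,-40],[72,-4,-65],[110,-7,-85],[150,-10,-89],[188,-12,-89],[220,-14,-89],[245,-16,-89]],"twist":[0,-2,-6,-10,-13,-15,-16,-16.3],"claw":[1,1,1,1,1,1,1,1]}'
python3 -m jog '{"dp":[[4,0,0],[8,2,0],[8,2,0],[8,2,0],[8,2,0]],"twist":[0,0,0,0,0],"claw":[1,1,1,1,1]}'
python3 - <<'E'
from h import *
m=eyes.camera_model("wrist"); im=eyes.read_camera("wrist"); cv2.imwrite("raw_w5.png",im[:,:,::-1]); np.savez("w5.npz",**m)
cv2.imwrite("pics/w5.png",cv2.resize(im[:300,150:430,::-1],(560,600),interpolation=cv2.INTER_CUBIC)); print(readout.state()["eef_pos"]);to(603.1,127.7,75,78.13)
E
python3 fit.py w5.npz raw_w5.png
```

```text
t: 20.3
eef_pos: [584.5, 60.7, 224.2]
tcp_rot: [-3.141, -0.0, 1.367]
ft_force: [-0.2, -0.7, -0.2]
opening: 0.695
t: 20.72
eef_pos: [587.3, 64.4, 224.5]
tcp_rot: [-3.141, 0.0, 1.363]
ft_force: [-0.7, -1.1, -1.4]
opening: 0.693
[587.38628548  64.45137666 224.55058307]
dp [ 65.1   2.3 149.6] twist -0.0 t 20.77
[ 6.03173200e+02  1.27907092e+02 -2.07694842e-01] -11.900037878305294 [array([0.59, 0.45]), array([-0.48,  0.14]), array([0.41, 0.02]), array([-0.36,  0.02])]
48 [[-42.9, 18.4], [42.7, 34.9]]
10 [[-47.4, 19.0], [47.6, 37.2]]
48 [[-348.2, -357.2], [327.6, 95.6]]
10 [[-386.1, -397.8], [363.7, 104.6]]
```

View pics/w5.png

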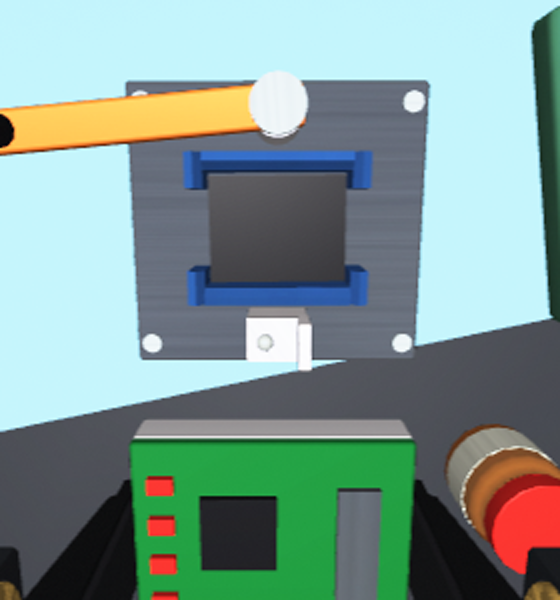

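The heatsink is flat and square in the pocket at crop (278,228), and the board is held level with its chips up. Bringing it over.

```bash

python3 -m jog '{"dp":[[10,0,10],[25,0.5,30],[42,1,55],[55,1.4,80],[62,2,100],[64.6,2,115],[64.6,2,123],[64.6,2,125]],"twist":[0,0,0,0,0,0,0,0],"claw":[1,1,1,1,1,1,1,1]}'
for i in 1 2 3; do python3 -m jog '{"dp":[[0,0,0],[0,0,0]],"twist":[0,0],"claw":[1,1]}' | grep eef; done
python3 -c "
from h import *
to(603.0,127.3,60,78.1)"

```

```text
t: 21.43
eef_pos: [602.1, 128.4, 97.6]
tcp_rot: [-3.139, 0.001, 1.364]
ft_force: [0.1, -0.3, -1.0]
opening: 0.69
eef_pos: [603.2, 128.1, 100.2]
eef_pos: [603.2, 128.2, 100.5]
eef_pos: [603.0, 128.3, 100.0]
dp [-0.9  0.2 40. ] twist 0.1 t 21.93
```

```bash

python3 -m jog '{"dp":[[-0.9,0,6],[-0.9,0,15],[-0.9,0,24],[-0.9,0,32],[-0.9,0,37],[-0.9,0,40],[-0.9,0,42],[-0.9,0,42]],"twist":[0,0,0,0,0,0,0,0],"claw":[1,1,1,1,1,1,1,1]}'
python3 -m jog '{"dp":[[0,0,0],[0,0,2],[0,0,5],[0,0,8],[0,0,11],[0,0,12],[0,0,12]],"twist":[0,0,0,0,0,0,0],"claw":[1,1,1,1,1,1,1]}'
python3 -c "
from h import *
to(603.0,127.3,40,78.1)"

```

```text
t: 22.6
eef_pos: [602.6, 127.5, 57.0]
tcp_rot: [-3.141, 0.0, 1.364]
ft_force: [-0.7, -1.1, -0.9]
opening: 0.692
t: 23.18
eef_pos: [602.5, 127.4, 45.1]
tcp_rot: [-3.141, 0.0, 1.364]
ft_force: [0.6, 0.8, -0.5]
opening: 0.692
dp [-0.   0.5  5.1] twist 0.1 t 23.18
```

```bash

python3 -m jog '{"dp":[[0,0.3,1],[0,0.3,2],[0,0.3,3],[0,0.3,3.5],[0,0.3,3.5]],"twist":[0,0,0,0,0],"claw":[1,1,1,1,1]}'

```

```text
t: 23.6
eef_pos: [602.9, 127.4, 41.9]
tcp_rot: [-3.142, 0.0, 1.364]
ft_force: [-0.2, 0.3, -0.4]
opening: 0.695
```

```bash

python3 -m jog '{"dp":[[0,0,0.5],[0,0,1],[0,0,1.5],[0,0,1.5]],"twist":[0,0,0,0],"claw":[1,1,1,1]}'

```

```text
t: 23.93
eef_pos: [602.9, 127.4, 40.4]
tcp_rot: [-3.142, 0.0, 1.364]
ft_force: [1.0, 1.0, -1.0]
opening: 0.69
```

```bash

python3 -m jog '{"dp":[[0,0,0.4],[0,0,0.8],[0,0,1],[0,0,1]],"twist":[0,0,0,0],"claw":[1,1,1,1]}'

```

```text
t: 24.27
eef_pos: [603.0, 127.4, 39.7]
tcp_rot: [3.141, 0.0, 1.364]
ft_force: [-1.1, -0.4, 2.5]
opening: 0.689
```

```bash

python3 -m jog '{"dp":[[0,0,0],[0,0,0],[0,0,0],[0,0,0],[0,0,-20],[0,0,-60],[0,0,-100],[0,0,-140]],"twist":[0,0,0,0,0,0,0,0],"claw":[0,-1,-1,-1,-1,-1,-1,-1]}'
python3 -m jog '{"dp":[[-20,0,-40],[-50,0,-50],[-55,0,-50],[-55,0,-50],[-55,0,-50],[-55,0,-50]],"twist":[0,0,0,0,0,0],"claw":[0,0.3,0.3,0.3,0.3,0.3]}'
python3 - <<'E'
from h import *
m=eyes.camera_model("wrist"); im=eyes.read_camera("wrist"); cv2.imwrite("raw_w6.png",im[:,:,::-1]); np.savez("w6.npz",**m)
cv2.imwrite("pics/w6.png",cv2.resize(im[:230,100:400,::-1],(780,598),interpolation=cv2.INTER_CUBIC))
s=readout.state();print(s["eef_pos"],s["opening"])
C=np.array([603.17,127.85]);y=np.radians(-11.88);ex=np.array([np.cos(y),np.sin(y)]);ey=np.array([-ex[1],ex[0]])
H=C+52*ey
for th in (1.35,1.45,1.55): print(th,proj(m,np.r_[H-118*(np.cos(th)*ey+np.sin(th)*ex),94]))
h=hsv(im);o=(h[...,0]>8)&(h[...,0]<22)&(h[...,1]>140); r,n=rect(m,o,68,proj(m,np.r_[H-60*ex,68])[0]); print(r,n,"hinge",H)
E
```

```text
t: 24.93
eef_pos: [602.6, 127.4, 180.9]
tcp_rot: [-3.141, 0.0, 1.364]
ft_force: [1.0, -0.6, 0.5]
opening: 0.996
t: 25.43
eef_pos: [591.4, 74.2, 228.2]
tcp_rot: [-3.14, 0.0, 1.364]
ft_force: [0.0, 0.3, -0.4]
opening: 0.635
[591.48157632  74.38683026 228.22654225] 0.5920273120797773
1.35 [[144.04797917  96.73701851]]
1.45 [[139.93883446  81.53071779]]
1.55 [[137.19683994  65.78466489]]
((545.9501342773438, 186.5584716796875), (17.963626861572266, 118.47792053222656), 83.13998413085938) 1650 hinge [613.87485566 178.73620702]
```

View pics/w6.png

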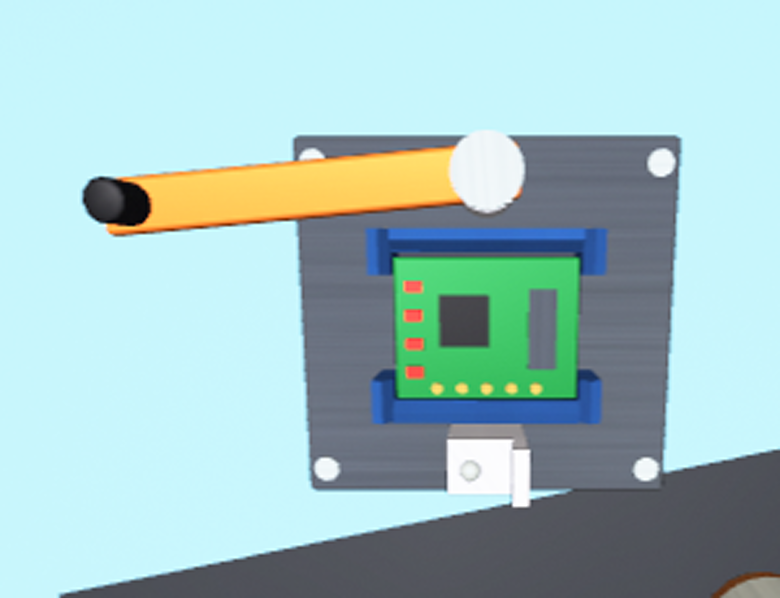

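The board is seated flat and square, chips up, at crop (487,328). The handle is at crop (103,199), so the keeper angle is about 1.48 rad. Next: straddle the handle.

```bash
python3 -c "
from h import *
to(496.7,192.9,140,-6.9)"

```

```text
dp [  96.6 -117.    88.2] twist 85.1 t 25.48
```

```bash

python3 -m jog '{"dp":[[25,-30,0],[50,-60,20],[75,-90,40],[97,-117,60],[97,-117,80],[97,-117,88],[97,-117,88],[97,-117,88]],"twist":[7,14,21,28,35,42,49,56],"claw":[0.34,0.34,0.34,0.34,0.34,0.34,0.34,0.34]}'
python3 -m jog '{"dp":[[0,0,0],[0,0,0],[0,0,0],[0,0,0],[0,0,0],[0,0,0],[0,0,0]],"twist":[7,14,21,28,29,29,29],"claw":[0.34,0.34,0.34,0.34,0.34,0.34,0.34]}'
python3 -c "
from h import *
to(496.7,192.9,74,-6.9)"

```

```text
t: 26.15
eef_pos: [496.3, 193.5, 139.9]
tcp_rot: [-3.141, 0.003, 0.382]
ft_force: [0.4, 0.5, -0.1]
opening: 0.334
t: 26.73
eef_pos: [496.9, 192.9, 141.0]
tcp_rot: [3.141, 0.001, -0.115]
ft_force: [-0.5, -0.0, 0.4]
opening: 0.331
dp [-0.2 -0.  67. ] twist 0.3 t 26.73
```

```bash

python3 -m jog '{"dp":[[0,0,15],[0,0,35],[0,0,50],[0,0,60],[0,0,65],[0,0,67],[0,0,67]],"twist":[0.3,0.3,0.3,0.3,0.3,0.3,0.3],"claw":[0.34,0.34,0.34,0.34,0.34,0.34,0.34]}'
python3 -m jog '{"dp":[[0.3,8.2,0],[1.1,16.4,0],[2.6,24.5,0],[4.6,32.5,0],[7.1,40.4,0],[10.2,48,0],[13.8,55.4,0],[17.9,62.5,0]],"twist":[-4,-8,-12,-16,-20,-24,-28,-32],"claw":[0.34,0.34,0.34,0.34,0.34,0.34,0.34,0.34]}'
python3 -c "
from h import *
C=np.array([613.87,178.74]);s=readout.state();d=s['eef_pos'][:2]-C;print(np.hypot(*d),258.12-np.degrees(np.arctan2(d[1],d[0]))%360, 78.1-np.degrees(s['tcp_rot'][2]),s['ft_force'],s['eef_pos'][2])"

```

```text
t: 27.32
eef_pos: [497.1, 192.6, 74.5]
tcp_rot: [3.141, 0.0, -0.124]
ft_force: [0.3, -0.1, 0.5]
opening: 0.327
t: 27.98
eef_pos: [507.6, 128.0, 75.5]
tcp_rot: [3.141, -0.002, 0.438]
ft_force: [0.4, 0.8, 0.5]
opening: 0.335
117.77521115309112 52.6020823619574 53.00211424260534 [0.38317987 0.75152389 0.54887943] 75.48086846434626
```

```bash

python3 -m jog '{"dp":[[0.3,8.2,0],[1.1,16.4,0],[2.6,24.5,0],[4.6,32.5,0],[7.1,40.4,0],[10.2,48,0],[12.0,51.7,0],[13.8,55.4,0]],"twist":[-4,-8,-12,-16,-20,-24,-26,-28],"claw":[0.34,0.34,0.34,0.34,0.34,0.34,0.34,0.34]}'
python3 -c "
from h import *
C=np.array([613.87,178.74]);s=readout.state();d=s['eef_pos'][:2]-C;print(np.hypot(*d),258.12-np.degrees(np.arctan2(d[1],d[0]))%360, 78.1-np.degrees(s['tcp_rot'][2]),s['ft_force'],s['eef_pos'][2])"

```

```text
t: 28.65
eef_pos: [543.5, 83.5, 75.5]
tcp_rot: [3.14, -0.001, 0.925]
ft_force: [0.6, 0.5, 0.3]
opening: 0.331
118.34849590450827 24.574833625464834 25.110390398863053 [0.60798038 0.46823609 0.27207535] 75.46295951497093
```

```bash

python3 -m jog '{"dp":[[0.2,6.2,0],[0.6,12.3,0],[1.5,18.5,0],[2.6,24.5,0],[4,30.5,0],[5.8,36.5,0],[7.5,41.3,0],[9,45.2,0]],"twist":[-3,-6,-9,-12,-15,-18,-20.5,-22.5],"claw":[0.34,0.34,0.34,0.34,0.34,0.34,0.34,0.34]}'
python3 -m jog '{"dp":[[0,0,0],[0,0,0]],"twist":[0,0],"claw":[0.34,0.34]}'
python3 -c "
from h import *
C=np.array([613.87,178.74]);s=readout.state();d=s['eef_pos'][:2]-C;print(np.hypot(*d),258.12-np.degrees(np.arctan2(d[1],d[0]))%360, 78.1-np.degrees(s['tcp_rot'][2]),s['ft_force'],s['eef_pos'][2])"

```

```text
t: 29.32
eef_pos: [585.0, 63.6, 75.5]
tcp_rot: [3.14, -0.0, 1.318]
ft_force: [-1.1, 0.6, -0.5]
opening: 0.325
t: 29.48
eef_pos: [584.6, 63.7, 75.1]
tcp_rot: [3.141, -0.0, 1.314]
ft_force: [1.1, -0.8, -0.8]
opening: 0.332
118.72553611992606 2.4166815849677903 2.786417952663271 [ 1.06123427 -0.79611549 -0.8492018 ] 75.1342860263682
```

```bash

python3 -m jog '{"dp":[[0,2,0],[0,4,0],[0,6,0],[0,8,0],[0,8,0]],"twist":[-1,-2,-3,-4,-4],"claw":[0.34,0.34,0.34,0.34,0.34]}'

```

```text
t: 29.9
eef_pos: [592.5, 61.7, 74.7]
tcp_rot: [3.141, 0.0, 1.387]
ft_force: [-0.4, -0.5, -0.0]
opening: 0.33
```

```bash

python3 -m jog '{"dp":[[0,1,0],[0,2,0],[0,3,0],[0,3,0]],"twist":[0,0,0,0],"claw":[0.34,0.34,0.34,0.34]}'

```

```text
t: 30.23
eef_pos: [595.3, 61.0, 74.5]
tcp_rot: [3.141, 0.0, 1.385]
ft_force: [0.3, 0.2, 0.0]
opening: 0.333
```

```bash

python3 -m jog '{"dp":[[0,1,0],[0,2,0],[0,2,0]],"twist":[0,0,0],"claw":[0.34,0.34,0.34]}'

```

```text
t: 30.48
eef_pos: [597.2, 60.7, 74.5]
tcp_rot: [3.141, 0.0, 1.385]
ft_force: [0.1, -0.0, -0.5]
opening: 0.329
```

```bash

python3 -m jog '{"dp":[[0,0.7,0],[0,1.5,0],[0,1.5,0]],"twist":[0,0,0],"claw":[0.34,0.34,0.34]}'

```

```text
t: 30.73
eef_pos: [597.9, 60.5, 74.4]
tcp_rot: [-3.14, 0.0, 1.385]
ft_force: [-3.3, -0.5, 1.4]
opening: 0.333
```

```bash

python3 -m jog '{"dp":[[0,0.7,0],[0,1.5,0],[0,1.5,0]],"twist":[0,0,0],"claw":[0.34,0.34,0.34]}'

```

```text
t: 30.98
eef_pos: [598.2, 60.4, 74.2]
tcp_rot: [-3.137, 0.001, 1.385]
ft_force: [-9.2, 1.4, 4.8]
opening: 0.333
```

```bash

python3 -m jog '{"dp":[[0,0.7,0],[0,1.5,0],[0,1.5,0]],"twist":[0,0,0],"claw":[0.34,0.34,0.34]}'

```

```text
t: 31.23
eef_pos: [598.4, 60.4, 74.1]
tcp_rot: [-3.135, 0.001, 1.385]
ft_force: [-15.0, 2.8, 6.6]
opening: 0.329
```

```bash

python3 -m jog '{"dp":[[0,0.7,0],[0,1.5,0],[0,1.5,0]],"twist":[0,0,0],"claw":[0.34,0.34,0.34]}'

```

```text
t: 31.48
eef_pos: [598.6, 60.3, 73.9]
tcp_rot: [-3.132, 0.001, 1.385]
ft_force: [-21.3, 3.7, 11.1]
opening: 0.333
```

Hard stop reached at 21 N with no further motion. Back off to centre, rise, and look.

```bash

python3 -m jog '{"dp":[[0,-4,0],[0,-8,0],[0,-12,0],[0,-12,0],[0,-12,-10],[0,-12,-30],[0,-12,-60],[0,-12,-100]],"twist":[0,0,0,0,0,0,0,0],"claw":[0.34,0.34,0.34,0.34,0.34,0.34,0.34,0.34]}'
python3 -m jog '{"dp":[[-10,0,-30],[-30,0,-50],[-30,0,-50],[-30,0,-50],[-30,0,-50],[-30,0,-50]],"twist":[0,0,0,0,0,0],"claw":[0,0,0,0,0,0]}'
python3 - <<'E'
from h import *
m=eyes.camera_model("wrist"); im=eyes.read_camera("wrist"); cv2.imwrite("pics/w7.png",cv2.resize(im[:230,100:400,::-1],(780,598),interpolation=cv2.INTER_CUBIC))
H=np.array([613.87,178.74]);ex=np.array([.9786,-.2059]);ey=np.array([.2059,.9786])
for th in (0,.05,.1): print(th,(proj(m,np.r_[H-118*(np.cos(th)*ey+np.sin(th)*ex),94])-[100,0])*2.6)
h=hsv(im);o=(h[...,0]>8)&(h[...,0]<22)&(h[...,1]>140); r,n=rect(m,o,68,proj(m,np.r_[H-60*ey,68])[0]); print(r,n)
s=readout.state();print(s["t"],s["ft_force"],s["eef_pos"])
E
```

```text
t: 32.15
eef_pos: [590.4, 61.7, 174.5]
tcp_rot: [-3.138, 0.001, 1.385]
ft_force: [0.3, 0.2, 0.2]
opening: 0.328
t: 32.65
eef_pos: [585.2, 32.8, 223.4]
tcp_rot: [-3.14, 0.0, 1.385]
ft_force: [-0.2, 0.1, -0.3]
opening: 0.499
0 [[479.48515323 415.61457605]]
0.05 [[461.08912809 414.75728308]]
0.1 [[442.73947782 412.98480143]]
((599.6002197265625, 111.37736511230469), (119.56507873535156, 18.321426391601562), 78.27684783935547) 1634
32.7 [-0.40588739  0.8022473  -0.51670608] [585.26649032  32.88250973 223.33882843]
```

View pics/w7.png

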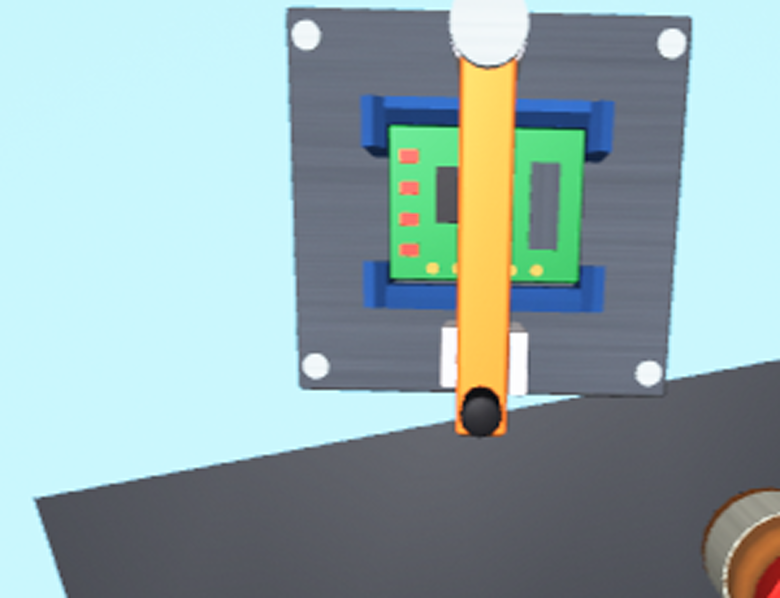

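The bar lies across the stack against the stop plate, with the handle at crop (480,411). The prediction for θ = 0 was (479,416), and the bar's own axis gives 78.28° against 78.12° for shut.

```bash
python3 -m jog '{"dp":[[0,0,0],[0,0,0],[0,0,0],[0,0,0]],"twist":[0,0,0,0],"claw":[0,0,0,0]}'; python3 -c "
from cell import job_done; print(job_done())"
```

```text
t: 33.03
eef_pos: [585.5, 32.5, 224.2]
tcp_rot: [-3.141, 0.0, 1.385]
ft_force: [-0.2, 0.2, 0.4]
opening: 0.498
the job is handed in; nothing more can be done
None
```

The power module is built and the keeper bar is shut. I handed the job in at about 33 s of the 72 s allowed.

- **Heatsink:** I lifted the smallest black one from the nest by its long sides and set it on the open bench. I then took it again by its short ends and lowered it to the pocket floor, stopping at about 5 N of contact.
- **Board:** I lowered it onto the heatsink, chips up, stopping at about 3 N. A wrist picture after release shows it square in the pocket.
- **Keeper:** I swung it shut by the handle and pushed until it stopped moving, with 21 N on the wrist. I then backed off and rose clear.

**Last checks:** the final wrist picture shows the bar against the stop plate. Its measured angle is within about 0.003 rad of shut, and the robot is touching nothing. The board's position could be checked only either side of the bar.

**What did not show or agree:**
- I saw no separate force peak for the sprung ball. That the bar is in its catch rests on the hard stop and the measured angle.
- The first fixture estimate from the top camera was about 5 mm off the wrist camera's in y. I used the wrist camera's value, and both parts went in without side forces.
- I never moved the jar, spool, toroid or meter, but I did not measure their positions afterwards.

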